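# Turn round a row of inspected covers for packing

### The arm

A 7-joint arm with a two-finger parallel gripper is mounted at the origin on the work surface. World frame = base frame: x ahead of the robot, y to its left, z up, the work surface at z = 0. Lengths are in m, angles in rad, forces in N, time in s.
With the tool pointing down it reaches from about 0.35 to 0.9 m from the base axis. Payload 7.2 kg.
Tool frame: the origin (TCP) lies between the finger pads; the fingertips stand 22 mm ahead of it and the grasp point (between the pads) lies 3 mm ahead of it; y points along the fingers, x is the direction in which the jaws open and shut, and the axes are right-handed (so a half turn about y gives the same grasp; the last joint's range is limited). The gripper opens to 85 mm and grips with 20 to 120 N. Pads are 22 mm wide; open, the fingers measure 114 mm over their backs; the gripper's body (76 mm by 85 mm) begins 54 mm behind the grasp point. The pads swing forward as they close: fully open they stand 13 mm farther back than shut.
Start: joints at [1.098, 0.411, -0.013, 1.596, 0.006, 1.134, -0.082], TCP at [0.246, -0.574, 0.253] pointing down, gripper open.
Joint ranges: [-2.95, 2.95], [-0.29, 1.99], [-1.47, 1.44], [0.14, 2.54], [-1.03, 4.17], [0.13, 1.85], [-2.86, 2.86]. Speed limits (rad/s): [2.39, 2.39, 3.01, 3.01, 3.14, 3.14, 3.14].

### API

Orientations are given as a unit quaternion [x, y, z, w].
In Python, from workcell import goto, move_straight, movej, move_gripper, wait, ik, snapshot, get_calibration, MotionError, finish_job, read_clock, read_q, read_joint_vel, read_joint_efforts, read_tool_pos, read_ee_rot, read_ft_force, read_torque, read_opening gives the robot as it stands. Calls block until the motion is done:
- goto(position, orientation): joint-space move of the TCP to a pose.
- move_straight(position, rot=None, vel=0.15, threshold=None): straight line of the TCP; rot=None keeps the orientation; vel is the mean speed in m/s. With threshold (N) it stops when the force on the tool has changed by that much, and returns True; else False.
- movej(angles): joint-space move.
- move_gripper(opening): finger opening in m; the grip force is fixed at half the most; returns when the fingers have stopped.
- wait(seconds).
- ik(position, orientation): joint angles nearest the present ones, or None.
- snapshot(name): name is "scene" or "top"; returns (picture, depth): 384x512x3 uint8, red, green, blue; 384x512 float32, m along the optical axis (not along the pixel's ray), 0 where there is no reading.
- get_calibration(name): a dict with "fx", "fy", "cx", "cy" (pixels), "k1" (the pictures are not rectified: a ray, as slopes to the right and down, at radius r is drawn at 1 + k1 r^2 times it, then the intrinsics apply), "R" (3x3) and "t" (3): a world point X has camera coordinates R X + t. Camera axes: x right, y down, z forward; pixel columns grow to the right and rows downward; lengths in m; the calibration is good to about 2 mm. A picture is of the moment at which its call begins. get_calibration takes no time and is no camera call.
A pose or a line that the arm cannot do raises MotionError and nothing moves.
- finish_job(): hands the job in, once; it reports no verdict.
Readings, each from a call of its own:
- read_clock(): time.
- read_q(): joint angles.
- read_joint_vel(): joint speeds.
- read_joint_efforts(): joint torques, N m.
- read_tool_pos(): TCP position.
- read_ee_rot(): TCP orientation.
- read_ft_force(): force on the tool from outside, world axes, zero at the start.
- read_torque(): the same for the moment, N m.
- read_opening(): finger opening in m.
Only numpy, scipy, OpenCV 4.12 (cv2) and the standard library are available. Lean on these libraries where they do the work, as an engineer would, in place of code of your own. Each camera call takes 0.05 s, during which the arm holds its last target.

### The job

Move the four inspected covers from the wooden incoming rack to the green outgoing rack in reverse order, counted from the yellow end of each rack: the cover nearest the yellow end of the incoming rack goes to the place farthest from the yellow end of the outgoing rack, and so on, one cover on each support block. Leave every cover centred on its block, lying flat and upright along the block; never tip one over or let one down on the desk or on a base plate, as that would scratch it.

Things in the scene. Friction and masses are not known exactly. Their poses are not given: they have to be found in the camera images.
- rack_in: Incoming rack, fixed: a pale wooden plate 180 x 310 x 10 mm, a yellow strip (13 mm high) along one short end. Origin: centre of its underside; x along the covers, y along the row, +y towards the yellow end. Four cradles stand on it in a row at y = +112.5, +37.5, -37.5, -112.5 mm, x = 0.
- rack_out: Outgoing rack, fixed, empty: a green plate 180 x 310 x 10 mm, a yellow strip (13 mm high) along one short end. Origin: centre of its underside; x along the covers, y along the row, +y towards the yellow end. Four support blocks, 85 (x) by 24 mm (y), at y = +112.5, +37.5, -37.5, -112.5 mm, x = 0; their black tops are 30 mm above the origin, so a cover set down there has its middle 45 mm above it.
- cover_red_mid (a point): Middle (half-way up) of the loose glossy dark red cover: solid, pointed ends, thin steel strip on top; 110 mm long (x), 30 wide (y), 30 high (z up), cheeks flat over the middle 56 mm; about 70 g. At the start it lies on its cradle, its length along the rack's x. Neighbours are 75 mm apart, centre to centre.
- cover_white_mid (a point): Middle (half-way up) of the loose glossy white cover: solid, pointed ends, thin steel strip on top; 110 mm long (x), 30 wide (y), 30 high (z up), cheeks flat over the middle 56 mm; about 70 g. At the start it lies on its cradle, its length along the rack's x. Neighbours are 75 mm apart, centre to centre.
- cover_blue_mid (a point): Middle (half-way up) of the loose glossy blue cover: solid, pointed ends, thin steel strip on top; 110 mm long (x), 30 wide (y), 30 high (z up), cheeks flat over the middle 56 mm; about 70 g. At the start it lies on its cradle, its length along the rack's x. Neighbours are 75 mm apart, centre to centre.
- cover_orange_mid (a point): Middle (half-way up) of the loose glossy orange cover: solid, pointed ends, thin steel strip on top; 110 mm long (x), 30 wide (y), 30 high (z up), cheeks flat over the middle 56 mm; about 70 g. At the start it lies on its cradle, its length along the rack's x. Neighbours are 75 mm apart, centre to centre.
- cradle_red: Support block on the incoming rack where the dark red cover lies at the start; fixed. 85 x 24 x 20 mm (x, y, z), grey with a black top; its tag (dark red, on a black card) lies at its -x end (73 mm from the block's centre). Origin: centre of its underside, axes parallel to the rack's. It shows where in the row the cover came from.
- cradle_white: Support block on the incoming rack where the white cover lies at the start; fixed. 85 x 24 x 20 mm (x, y, z), grey with a black top; its tag (white, on a black card) lies at its -x end (73 mm from the block's centre). Origin: centre of its underside, axes parallel to the rack's. It shows where in the row the cover came from.
- cradle_blue: Support block on the incoming rack where the blue cover lies at the start; fixed. 85 x 24 x 20 mm (x, y, z), grey with a black top; its tag (blue, on a black card) lies at its -x end (73 mm from the block's centre). Origin: centre of its underside, axes parallel to the rack's. It shows where in the row the cover came from.
- cradle_orange: Support block on the incoming rack where the orange cover lies at the start; fixed. 85 x 24 x 20 mm (x, y, z), grey with a black top; its tag (orange, on a black card) lies at its -x end (73 mm from the block's centre). Origin: centre of its underside, axes parallel to the rack's. It shows where in the row the cover came from.
Things that resemble listed ones, but are neither listed nor needed, are in the scene too. Leave any pink or turquoise look-alike of the part that bears cover_orange_mid alone.

How it is judged:
At the end, for the whole second after the job is handed in: Each cover is on the outgoing block that reverses the incoming order, counted from the yellow ends: middle within 12 mm of the block centre along the row, 15 mm across it, 6 mm in height; length within 0.25 rad of the block, upright within 0.15 rad; released and at rest (((y of cradle_red in the frame of rack_in between 0.0825 and 0.1425 m and y of cover_red_mid in the frame of rack_out between -0.1245 and -0.1005 m) or (y of cradle_red in the frame of rack_in between 0.0075 and 0.0675 m and y of cover_red_mid in the frame of rack_out between -0.0495 and -0.0255 m) or (y of cradle_red in the frame of rack_in between -0.0675 and -0.0075 m and y of cover_red_mid in the frame of rack_out between 0.0255 and 0.0495 m) or (y of cradle_red in the frame of rack_in between -0.1425 and -0.0825 m and y of cover_red_mid in the frame of rack_out between 0.1005 and 0.1245 m)) and x of cover_red_mid in the frame of rack_out between -0.015 and 0.015 m and z of cover_red_mid in the frame of rack_out between 0.039 and 0.051 m and angle between the x axis of each of cover_red_mid, cover_white_mid, cover_blue_mid, cover_orange_mid and the x axis of rack_out, either way round below 0.25 rad and angle between each of cover_red_mid, cover_white_mid, cover_blue_mid, cover_orange_mid's own z axis and vertical below 0.15 rad and linear speed of each of cover_red, cover_white, cover_blue, cover_orange below 0.02 m/s and angular speed of each of cover_red, cover_white, cover_blue, cover_orange below 0.2 rad/s and ((y of cradle_white in the frame of rack_in between 0.0825 and 0.1425 m and y of cover_white_mid in the frame of rack_out between -0.1245 and -0.1005 m) or (y of cradle_white in the frame of rack_in between 0.0075 and 0.0675 m and y of cover_white_mid in the frame of rack_out between -0.0495 and -0.0255 m) or (y of cradle_white in the frame of rack_in between -0.0675 and -0.0075 m and y of cover_white_mid in the frame of rack_out between 0.0255 and 0.0495 m) or (y of cradle_white in the frame of rack_in between -0.1425 and -0.0825 m and y of cover_white_mid in the frame of rack_out between 0.1005 and 0.1245 m)) and x of cover_white_mid in the frame of rack_out between -0.015 and 0.015 m and z of cover_white_mid in the frame of rack_out between 0.039 and 0.051 m and ((y of cradle_blue in the frame of rack_in between 0.0825 and 0.1425 m and y of cover_blue_mid in the frame of rack_out between -0.1245 and -0.1005 m) or (y of cradle_blue in the frame of rack_in between 0.0075 and 0.0675 m and y of cover_blue_mid in the frame of rack_out between -0.0495 and -0.0255 m) or (y of cradle_blue in the frame of rack_in between -0.0675 and -0.0075 m and y of cover_blue_mid in the frame of rack_out between 0.0255 and 0.0495 m) or (y of cradle_blue in the frame of rack_in between -0.1425 and -0.0825 m and y of cover_blue_mid in the frame of rack_out between 0.1005 and 0.1245 m)) and x of cover_blue_mid in the frame of rack_out between -0.015 and 0.015 m and z of cover_blue_mid in the frame of rack_out between 0.039 and 0.051 m and ((y of cradle_orange in the frame of rack_in between 0.0825 and 0.1425 m and y of cover_orange_mid in the frame of rack_out between -0.1245 and -0.1005 m) or (y of cradle_orange in the frame of rack_in between 0.0075 and 0.0675 m and y of cover_orange_mid in the frame of rack_out between -0.0495 and -0.0255 m) or (y of cradle_orange in the frame of rack_in between -0.0675 and -0.0075 m and y of cover_orange_mid in the frame of rack_out between 0.0255 and 0.0495 m) or (y of cradle_orange in the frame of rack_in between -0.1425 and -0.0825 m and y of cover_orange_mid in the frame of rack_out between 0.1005 and 0.1245 m)) and x of cover_orange_mid in the frame of rack_out between -0.015 and 0.015 m and z of cover_orange_mid in the frame of rack_out between 0.039 and 0.051 m); the robot touches nothing.
It fails at once if a cover drops to the desk or onto a rack's base plate (height (world z) of any of cover_red_mid, cover_white_mid, cover_blue_mid, cover_orange_mid below 0.034 m).
It fails at once if a cover is tipped over (more than 0.6 rad) (angle between any of cover_red_mid, cover_white_mid, cover_blue_mid, cover_orange_mid's own z axis and vertical above 0.6 rad).
It also fails if it takes over 106 s, if anything falls off the work surface, if the arm or the gripper's body presses on something with over 40 N, if the wrist force passes 120 N, or if a joint passes its speed limit or range.

## Working session

There is one attempt and no reset: what is moved stays moved. The work goes in short steps, each a Python script; the robot and the scene stay as the last script left them, time stands still between calls to the robot, and variables do not carry over. Pictures are saved under pics/ and viewed, and the job is handed in when it is done.

```bash
mkdir -p pics; ls; cat > look.py <<'E'
import sys,cv2,numpy as np
from workcell import *
tag=sys.argv[1]
for n in ("top","scene"):
    im,d=snapshot(n)
    cv2.imwrite(f"pics/{tag}_{n}.png",cv2.cvtColor(im,cv2.COLOR_RGB2BGR)); np.savez(f"pics/{tag}_{n}.npz",im=im,d=d)
    c=get_calibration(n); print(n,{k:np.round(v,4).tolist() for k,v in c.items()})
print(read_clock(),read_q(),read_tool_pos(),read_ee_rot(),read_opening())
E
python3 look.py a
```

```text
pics
top {'fx': 382.4253, 'fy': 382.4253, 'cx': 262.3865, 'cy': 192.0702, 'k1': -0.0711, 'R': [[0.0107, -0.9995, -0.0283], [-0.984, -0.0055, -0.1781], [0.1779, 0.0298, -0.9836]], 't': [0.006, 0.3995, 0.9327]}
scene {'fx': 355.1895, 'fy': 355.1895, 'cx': 252.8346, 'cy': 187.6627, 'k1': -0.0266, 'R': [[0.8431, 0.5377, -0.003], [0.4321, -0.681, -0.5911], [-0.3199, 0.4971, -0.8066]], 't': [-0.3398, -0.1494, 1.1401]}
0.1 [ 1.09778353  0.41185141 -0.01272562  1.59694581  0.00558058  1.1342974
 -0.08218507] [ 0.24597374 -0.57411845  0.25252338] [-0.59005336  0.38971426 -0.38881845  0.59057603] 0.08558905352095926
```

View pics/a_top.png

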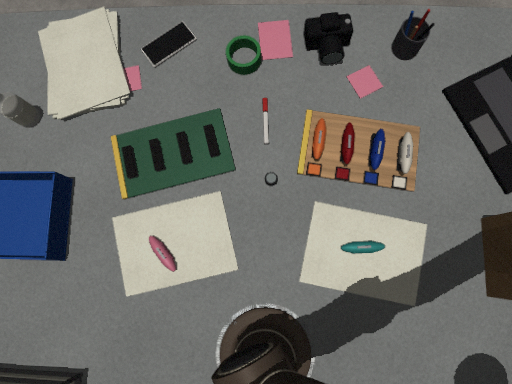

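View pics/a_scene.png

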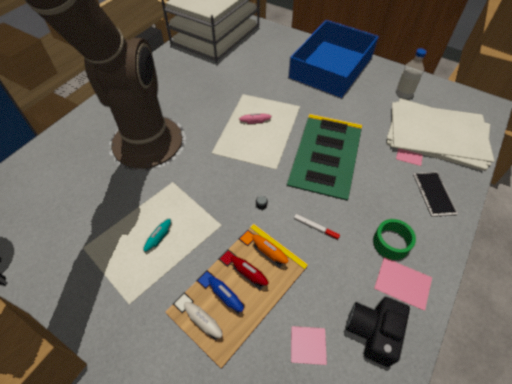

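```bash
python3 -c "
from scipy.spatial.transform import Rotation as R
print(R.from_quat([-0.59005336,0.38971426,-0.38881845,0.59057603]).as_matrix().round(3))"
```

```text
[[ 0.394 -0.001  0.919]
 [-0.919  0.001  0.394]
 [-0.001 -1.    -0.   ]]
```

```bash
cat > vis.py <<'E'
import cv2,numpy as np
from workcell import get_calibration
def rays(name,uv):
    c=get_calibration(name); K=np.array([[c['fx'],0,c['cx']],[0,c['fy'],c['cy']],[0,0,1]]); D=np.array([c['k1'],0,0,0,0.])
    n=cv2.undistortPoints(np.asarray(uv,float).reshape(-1,1,2),K,D).reshape(-1,2)
    R=np.array(c['R']);t=np.array(c['t'])
    d=np.c_[n,np.ones(len(n))]@R
    return -R.T@t,d
def onplane(name,uv,z):
    o,d=rays(name,uv); s=(z-o[2])/d[:,2]; return o+d*s[:,None]
def project(name,X):
    c=get_calibration(name); R=np.array(c['R']);t=np.array(c['t']); K=np.array([[c['fx'],0,c['cx']],[0,c['fy'],c['cy']],[0,0,1]])
    return cv2.projectPoints(np.asarray(X,float).reshape(-1,1,3),cv2.Rodrigues(R)[0],t,K,np.array([c['k1'],0,0,0,0.]))[0].reshape(-1,2)
def cloud(name,d):
    v,u=np.nonzero(d>0); o,r=rays(name,np.c_[u,v]); P=np.zeros(d.shape+(3,)); P[v,u]=o+r*d[v,u][:,None]; return P
E
python3 - <<'E'
import cv2,numpy as np
from vis import *
f=np.load('pics/a_top.npz');im=f['im'];d=f['d']
P=cloud('top',d)
o=lambda u,v:print((u,v),im[v,u],P[v,u].round(4))
for p in [(318,138),(348,145),(377,150),(405,152),(314,170),(400,183),(333,130),(306,140),(130,163),(157,156),(184,148),(212,140),(170,170),(120,165),(250,150),(365,180)]:o(*p)
crop=im[95:205,95:435]
cv2.imwrite('pics/a_crop.png',cv2.resize(cv2.cvtColor(crop,cv2.COLOR_RGB2BGR),None,fx=2.35,fy=2.35,interpolation=cv2.INTER_CUBIC))
s=np.load('pics/a_scene.npz')['im'][220:365,160:310]
cv2.imwrite('pics/a_crop2.png',cv2.resize(cv2.cvtColor(s,cv2.COLOR_RGB2BGR),None,fx=4,fy=4,interpolation=cv2.INTER_CUBIC))
E
```

```text
(318, 138) [168 105  84] [ 0.5359 -0.1311  0.0571]
(348, 145) [120  97  97] [ 0.5159 -0.2054  0.0632]
(377, 150) [27 42 88] [ 0.5043 -0.2788  0.0601]
(405, 152) [176 170 156] [ 0.4998 -0.3496  0.0596]
(314, 170) [195 107  58] [ 0.4627 -0.1243  0.0142]
(400, 183) [198 193 177] [ 0.4302 -0.3489  0.0105]
(333, 130) [158 125  88] [ 0.5727 -0.1767  0.0141]
(306, 140) [196 166  76] [ 0.5441 -0.1043  0.0154]
(130, 163) [27 29 26] [0.4769 0.36   0.0281]
(157, 156) [24 26 21] [0.496  0.2885 0.0279]
(184, 148) [25 20 22] [0.5174 0.2171 0.0292]
(212, 140) [26 25 26] [0.5398 0.144  0.0274]
(170, 170) [56 86 67] [0.4622 0.2562 0.011 ]
(120, 165) [197 167  78] [0.4749 0.3925 0.0147]
(250, 150) [116 117 115] [0.5205 0.0448 0.0007]
(365, 180) [ 30  47 102] [ 0.4367 -0.2565  0.0145]
```

View pics/a_crop.png

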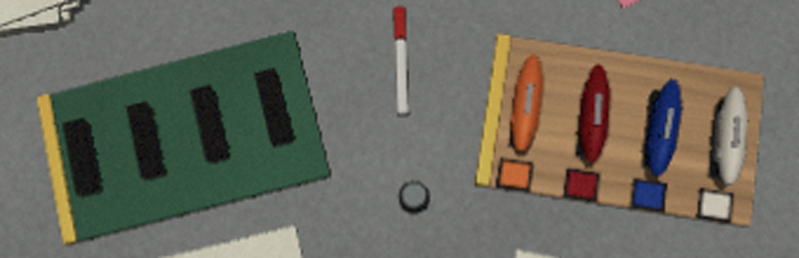

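View pics/a_crop2.png

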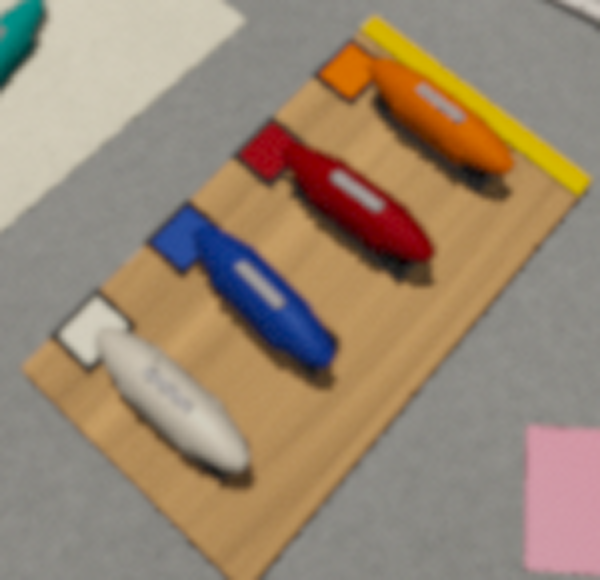

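Top view: incoming rack at (300–420, 110–190), yellow strip at its left end; from there orange (318,138), red (348,145), blue (377,150), white (405,152). Their tags match. The turquoise (363,247) and pink (162,253) look-alikes lie on paper and are off-limits. Outgoing rack at (113–235, 110–197), also yellow at left. Now I'll measure both racks.

```bash
cat > meas.py <<'E'
import cv2,numpy as np
from vis import *
def hsvmask(im,lo,hi):
    return cv2.inRange(cv2.cvtColor(im,cv2.COLOR_RGB2HSV),np.array(lo),np.array(hi))
# hue ranges; roi polygons per view
def biggest(m,box):
    z=np.zeros_like(m);u0,v0,u1,v1=box;z[v0:v1,u0:u1]=m[v0:v1,u0:u1]
    n,l,s,c=cv2.connectedComponentsWithStats(z); i=1+np.argmax(s[1:,4]); return (l==i).astype(np.uint8)*255
def contour(m): return max(cv2.findContours(m,cv2.RETR_EXTERNAL,cv2.CHAIN_APPROX_NONE)[0],key=cv2.contourArea).reshape(-1,2)
def rect(view,m,z):
    p=onplane(view,contour(m),z)[:,:2]; r=cv2.minAreaRect((p*1000).astype(np.float32)); 
    b=cv2.boxPoints(r); e=b[1]-b[0]; f=b[2]-b[1]; L=e if np.hypot(*e)>np.hypot(*f) else f
    return np.array(r[0]),sorted(r[1]),L/np.hypot(*L)
E
cat > m1.py <<'E'
from meas import *
for view,boxo,boxi in (('top',(105,100,245,205),(290,100,430,200)),('scene',(280,100,370,205),(160,220,315,365))):
    im=np.load(f'pics/a_{view}.npz')['im']
    green=hsvmask(im,(60,60,20),(95,255,255))
    # plates
    gm=biggest(green,boxo); gm=cv2.morphologyEx(gm,cv2.MORPH_CLOSE,np.ones((3,3)))
    yel=hsvmask(im,(19,110,90),(32,255,255))
    ym=biggest(yel,boxo)
    print(view,'green',*rect(view,gm,.010),'yel',*rect(view,ym,.013))
    hull=np.zeros_like(gm); cv2.fillConvexPoly(hull,cv2.convexHull(contour(gm)),255)
    dark=((im.max(2)<48)&(cv2.erode(hull,np.ones((3,3)))>0)).astype(np.uint8)*255
    n,l,s,c=cv2.connectedComponentsWithStats(dark)
    for i in range(1,n):
        if s[i,4]>60: print('  block',c[i].round(1),s[i,4],*[np.round(x,3) for x in rect(view,(l==i).astype(np.uint8)*255,.030)], onplane(view,c[i:i+1],.03)[0,:2].round(4))
    iy=biggest(yel,boxi); print('in yel',*rect(view,iy,.013))
    hsv=cv2.cvtColor(im,cv2.COLOR_RGB2HSV)
    ms={'orange':hsvmask(im,(6,170,90),(15,255,255)),'red':hsvmask(im,(172,120,40),(180,255,255))|hsvmask(im,(0,170,40),(4,255,255)),'blue':hsvmask(im,(105,100,40),(125,255,255)),'white':hsvmask(im,(0,0,110),(180,50,255))}
    for k,m in ms.items():
        z=np.zeros_like(m);u0,v0,u1,v1=boxi;z[v0:v1,u0:u1]=m[v0:v1,u0:u1]
        n,l,s,c=cv2.connectedComponentsWithStats(z)
        for i in np.argsort(-s[1:,4])[:3]+1:
            if s[i,4]>40: print('  ',k,c[i].round(1),s[i,4],*[np.round(x,3) for x in rect(view,(l==i).astype(np.uint8)*255,.045)])
E
python3 m1.py
```

```text
top green [512.7130127  247.47610474] [180.0891571044922, 293.30780029296875] [ 0.2601507  -0.96556795] yel [472.59832764 396.85241699] [16.42981719970703, 179.14210510253906] [0.9655973 0.260042 ]
  block [211.5 140.4] 319 [538.789 144.836] [26.701 88.314] [0.963 0.27 ] [0.5378 0.1449]
  block [184.1 147.3] 332 [519.744 216.556] [28.366 88.778] [0.965 0.263] [0.5191 0.2168]
  block [156.8 154.6] 342 [500.059 288.841] [29.25  89.524] [0.966 0.26 ] [0.4994 0.2887]
  block [129.9 161.5] 373 [481.233 359.542] [32.424 89.389] [0.963 0.27 ] [0.4805 0.36  ]
in yel [ 542.85070801 -100.53561401] [16.25571632385254, 179.5342254638672] [ 0.98841864 -0.15175197]
   orange [318.7 138.8] 325 [ 539.277 -134.606] [ 28.39  107.037] [ 0.991 -0.134]
   orange [313.7 168.9] 119 [ 458.45  -120.405] [26.57  29.258] [0.154 0.988]
   red [347.4 143.3] 337 [ 527.592 -207.994] [ 28.254 107.511] [ 0.999 -0.036]
   red [342.1 173. ] 131 [ 448.148 -191.839] [27.073 31.875] [0.196 0.981]
   blue [377.1 149.4] 351 [ 511.907 -283.97 ] [ 29.103 109.504] [ 0.981 -0.195]
   blue [370.6 177.4] 136 [ 436.802 -263.677] 
[... 631 characters left out ...]
71] [0.5036 0.2827]
  block [325.1 159.1] 236 [522.374 210.91 ] [34.737 79.649] [0.967 0.255] [0.523  0.2109]
  block [320.  177.8] 255 [541.351 139.502] [33.285 79.055] [0.966 0.258] [0.5414 0.1395]
in yel [ 543.55548096 -101.96580505] [18.24382209777832, 178.27297973632812] [ 0.98839456 -0.1519085 ]
   orange [264.9 247.3] 459 [ 526.165 -137.079] [ 36.699 130.817] [1.    0.003]
   red [244.  268.6] 501 [ 514.246 -211.031] [ 33.161 126.659] [ 0.998 -0.057]
   blue [221.  291.1] 578 [ 500.884 -284.45 ] [ 32.946 123.486] [ 0.994 -0.111]
   white [231.7 289.6] 12232 [ 520.305 -251.194] [339.217 386.633] [0.844 0.537]
   white [224.6 290.7] 48 [ 505.396 -279.847] [ 6.387 33.22 ] [ 0.979 -0.205]
```

```bash
cat > m2.py <<'E'
from meas import *
view='top';im=np.load('pics/a_top.npz')['im'];P=cloud('top',np.load('pics/a_top.npz')['d'])
ang=-0.1524; Rx=np.array([np.cos(ang),np.sin(ang)]);Ry=np.array([-Rx[1],Rx[0]]); C=np.array([.5208,-.2469])
pred={k:C+Ry*y for k,y in zip(('orange','red','blue','white'),(.1125,.0375,-.0375,-.1125))}
for k,p in pred.items():
    c=project(view,[[*p,.045]])[0]
    # pixels well above the plate by depth, near prediction
    q=P[...,:2]-p; a=q@Rx;b=q@Ry
    m=((P[...,2]>.036)&(abs(a)<.07)&(abs(b)<.03)).astype(np.uint8)*255
    pts=cv2.findNonZero(m).reshape(-1,2); w=onplane(view,pts,.045)[:,:2]
    mu=w.mean(0);ev,V=np.linalg.eigh(np.cov((w-mu).T)); v=V[:,1]*np.sign(V[0,1])
    print(k,'pred px',c.round(1),'n',len(pts),'ctr',mu.round(4),'off(x,y)mm',((mu-p)@np.c_[Rx,Ry]*1e3).round(1),'yaw-rack',round(float(np.arctan2(v[1],v[0])-ang),3),'z med',np.median(P[...,2][m>0]).round(4),'sizes',*[np.round(x,1) for x in rect(view,m,.045)])
    ms={'orange':hsvmask(im,(6,170,60),(15,255,255)),'red':hsvmask(im,(172,120,30),(180,255,255))|hsvmask(im,(0,170,30),(4,255,255)),'blue':hsvmask(im,(105,100,30),(125,255,255)),'white':hsvmask(im,(0,0,130),(180,60,255))}[k]
    b=biggest(ms,(int(c[0])-14,int(c[1])-26,int(c[0])+15,int(c[1])+27)); b=cv2.morphologyEx(b,cv2.MORPH_CLOSE,np.ones((5,5)))
    w=onplane(view,cv2.findNonZero(b).reshape(-1,2),.045)[:,:2];mu=w.mean(0);ev,V=np.linalg.eigh(np.cov((w-mu).T)); v=V[:,1]*np.sign(V[0,1])
    print('   colour: n',len(w),mu.round(4),((mu-p)@np.c_[Rx,Ry]*1e3).round(1),round(float(np.arctan2(v[1],v[0])-ang),3))
E
python3 m2.py
python3 - <<'E'
from workcell import *
import numpy as np
from scipy.spatial.transform import Rotation as R
def q(yaw,s): # jaw along rack y
    x=s*np.array([-np.sin(yaw),np.cos(yaw),0]);y=np.array([0,0,-1.]);return R.from_matrix(np.c_[x,y,np.cross(x,y)]).as_quat()
for yaw,C in ((-.1524,(.5208,-.2469)),(.263,(.5108,.2537))):
  for yy in (.1125,-.1125):
    for s in (1,-1):
      p=np.array(C)+yy*np.array([-np.sin(yaw),np.cos(yaw)])
      for z in (.05,.2):
        j=ik([*p,z],q(yaw,s)); print(yaw,yy,s,z,None if j is None else np.round(j,2))
E
```

```text
orange pred px [319.2 138.8] n 413 ctr [ 0.5385 -0.1355] off(x,y)mm [0.6 0.3] yaw-rack 0.003 z med 0.0558 sizes [ 539.2 -135.6] [ 30.6 111.7] [ 1.  -0.1]
   colour: n 383 [ 0.5381 -0.1343] [0.  1.4] 0.002
red pred px [348.2 143.2] n 401 ctr [ 0.5268 -0.2085] off(x,y)mm [0.1 1.4] yaw-rack 0.069 z med 0.0553 sizes [ 526.5 -208.3] [ 29.9 110.3] [ 1.  -0.1]
   colour: n 381 [ 0.5269 -0.2083] [0.1 1.6] 0.039
blue pred px [377.3 147.6] n 439 ctr [ 0.5118 -0.2839] off(x,y)mm [-3.3 -0.4] yaw-rack -0.067 z med 0.0556 sizes [ 512.3 -283.6] [ 32.8 110.1] [ 1.  -0.2]
   colour: n 411 [ 0.5111 -0.283 ] [-4.1  0.3] -0.067
white pred px [406.3 152.1] n 443 ctr [ 0.5036 -0.3571] off(x,y)mm [-0.3  1. ] yaw-rack 0.029 z med 0.0557 sizes [ 503.5 -356.1] [ 33.6 110.2] [ 1.  -0.1]
   colour: n 343 [ 0.5036 -0.3599] [ 0.1 -1.8] 0.021
-0.1524 0.1125 1 0.05 [ 0.6   0.63 -0.59  1.91  0.5   0.75  1.14]
-0.1524 0.1125 1 0.2 [ 0.67  0.43 -0.67  1.8   0.31  1.02  1.3 ]
-0.1524 0.1125 -1 0.05 [ 0.25  0.55 -0.12  1.94  0.1   0.66 -1.66]
-0.1524 0.1125 -1 0.2 [ 0.32  0.36 -0.2   1.82  0.08  0.97 -1.64]
-0.1524 -0.1125 1 0.05 [ 0.92  0.7  -0.54  1.75  0.47  0.82  1.57]
-0.1524 -0.1125 1 0.2 [ 0.97  0.52 -0.61  1.64  0.33  1.08  1.69]
-0.1524 -0.1125 -1 0.05 [ 0.54  0.63 -0.    1.78  0.    0.73 -1.18]
-0.1524 -0.1125 -1 0.2 [ 0.55  0.45 -0.02  1.67  0.01  1.02 -1.19]
0.263 0.1125 1 0.05 [-0.11  0.82 -0.91  1.78  0.78  0.96  0.48]
0.263 0.1125 1 0.2 [-0.04  0.63 -1.01  1.67  0.58  1.17  0.64]
0.263 0.1125 -1 0.05 [-0.26  0.71 -0.65  1.79  0.56  0.84 -2.5 ]
0.263 0.1125 -1 0.2 [-0.06  0.61 -0.97  1.67  0.54  1.15 -2.48]
0.263 -0.1125 1 0.05 [ 0.15  0.66 -0.68  1.9   0.58  0.79  0.99]
0.263 -0.1125 1 0.2 [ 0.42  0.59 -1.09  1.77  0.57  1.14  0.99]
0.263 -0.1125 -1 0.05 [ 0.03  0.61 -0.51  1.9   0.43  0.73 -2.03]
0.263 -0.1125 -1 0.2 [ 0.22  0.46 -0.75  1.78  0.36  1.04 -1.97]
```

Every measurement agrees with the given sizes (about 110 × 30 mm, tops at 0.06 m, row pitch 75 mm). I'll start with white, which goes to y = +112.5 on the outgoing rack.

```bash
cat > act.py <<'E'
from workcell import *
import numpy as np
from scipy.spatial.transform import Rotation as R
YI,CI=-.1524,np.array([.5208,-.2469]); YO,CO=.263,np.array([.5108,.2537])
def q(yaw):
    x=np.array([-np.sin(yaw),np.cos(yaw),0]);y=np.array([0,0,-1.]);return R.from_matrix(np.c_[x,y,np.cross(x,y)]).as_quat()
COV={'orange':((.5383,-.1357),0.,-.1125),'red':((.5268,-.2092),.05,-.0375),'blue':((.5115,-.2843),-.067,.0375),'white':((.5036,-.3593),.02,.1125)}
ZG=.050; ZT=.17; OPEN=.056
def say(*a): print(f'{read_clock():.2f}',*a)
def pick(k):
    (x,y),dy,_=COV[k]; r=q(YI+dy)
    goto([x,y,ZT],r); say('above',k,np.round(read_q(),2))
    f0=read_ft_force()
    if move_straight([x,y,ZG],vel=.15,threshold=8): say('CONTACT going down',read_tool_pos()); return False
    move_gripper(.02); o=read_opening(); say('grip opening',round(o,4),'tcp',np.round(read_tool_pos(),4))
    if not .024<o<.036: return False
    move_straight([x,y,ZG+.03],vel=.06); say('lifted, opening',round(read_opening(),4),'dF',np.round(read_ft_force()-f0,2))
    move_straight([x,y,ZT],vel=.2); return True
def place(k):
    yy=COV[k][2]; p=CO+yy*np.array([-np.sin(YO),np.cos(YO)]); r=q(YO)
    goto([*p,ZT],r); say('over place',p.round(4),np.round(read_q(),2),'opening',round(read_opening(),4))
    move_straight([*p,ZG+.012],vel=.15); 
    c=move_straight([*p,ZG-.002],vel=.02,threshold=2.5); say('contact',c,'z',round(read_tool_pos()[2],4))
def release(k):
    yy=COV[k][2]; p=CO+yy*np.array([-np.sin(YO),np.cos(YO)])
    move_gripper(OPEN); say('released',round(read_opening(),4),read_ft_force().round(2))
    move_straight([*p,ZT],vel=.15)
E
python3 - <<'E'
from act import *
movej([0.55,0.45,-0.02,1.67,0.01,1.02,1.95]); say(read_tool_pos().round(3))
move_gripper(OPEN)
print(pick('white'))
E
```

```text
1.87 [ 0.507 -0.358  0.2  ]
2.52 above white [ 0.56  0.48 -0.02  1.7   0.01  0.96  1.97]
3.83 grip opening 0.0288 tcp [ 0.5043 -0.3598  0.0513]
4.47 lifted, opening 0.0288 dF [-0.74 -0.32 -0.45]
True
```

```bash
python3 look.py b | tail -1; python3 - <<'E'
import cv2
a=cv2.imread('pics/b_scene.png')
cv2.imwrite('pics/b_c.png',cv2.resize(a[150:384,100:350],None,fx=2.4,fy=2.4))
E
```

```text
1.96858004] [ 0.50266675 -0.35865717  0.16797453] [-0.53087306 -0.46552795  0.4661793   0.53304257] 0.02844869663827009
```

View pics/b_c.png

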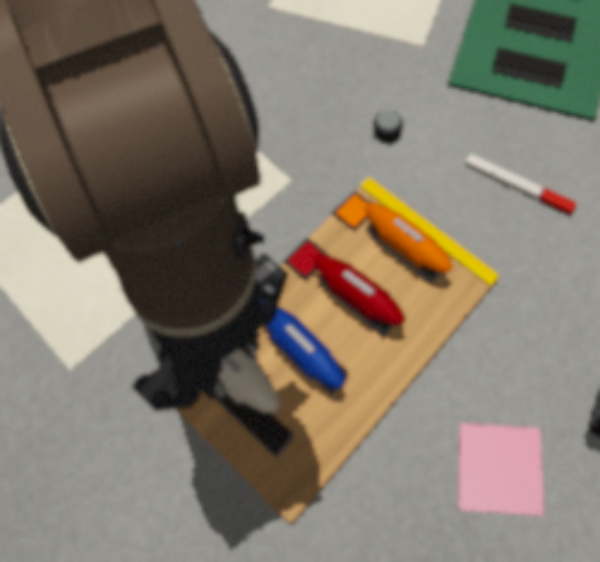

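The view shows white lifted level between the pads (crop 245,380) with its cradle empty below (260,425), and the other three covers undisturbed. Next I'll place white.

```bash
python3 - <<'E'
from act import *
place('white')
E
```

```text
7.73 over place [0.4816 0.3623] [-0.37  0.5  -0.49  1.72  0.28  0.99  0.87] opening 0.0289
9.16 contact True z 0.0513
```

Contact came at the same TCP height as the grasp (0.0513 m), so the cover is on its block. I'll release it and look.

```bash
python3 - <<'E'
from act import *
release('white')
(x,y),dy,_=COV['blue']; goto([x,y,ZT],q(YI+dy)); say('over blue')
E
python3 look.py c | tail -1; python3 - <<'E'
import cv2,numpy as np
a=cv2.imread('pics/c_top.png');b=cv2.imread('pics/c_scene.png')
cv2.imwrite('pics/c_c.png',np.hstack([cv2.resize(a[90:220,100:240],(400,371)),cv2.resize(b[90:220,250:390],(400,371))]))
E
```

```text
9.53 released 0.056 [-0.08 -0.22  0.6 ]
12.78 over blue
  1.69396959] [ 0.51210751 -0.28317118  0.16997925] [-0.55123902 -0.44291568  0.44266031  0.55137382] 0.05572374382124379
```

View pics/c_c.png

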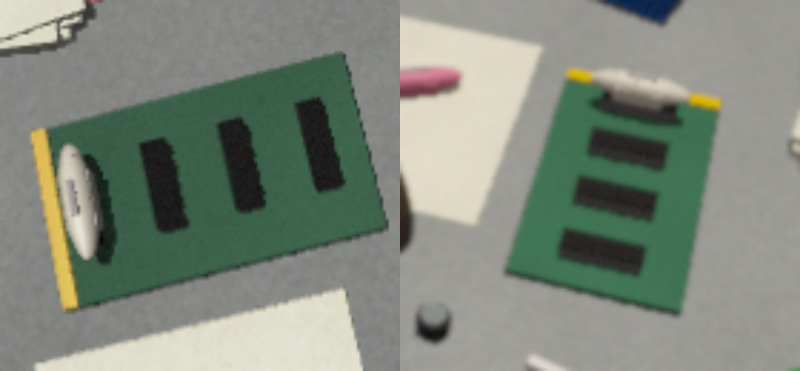

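White lies along the block nearest yellow (crop 80,200 in the top view). I'll check its position in numbers before going on.

```bash
cat > chk.py <<'E'
import sys
from meas import *
tag=sys.argv[1]; ks=sys.argv[2:]
f=np.load(f'pics/{tag}_top.npz');P=cloud('top',f['d'])
YO,CO=.263,np.array([.5108,.2537]);Rx=np.array([np.cos(YO),np.sin(YO)]);Ry=np.array([-Rx[1],Rx[0]])
for k in ks:
    yy={'orange':-.1125,'red':-.0375,'blue':.0375,'white':.1125}[k]; p=CO+Ry*yy
    s=P[...,:2]-p;m=((P[...,2]>.038)&(abs(s@Rx)<.08)&(abs(s@Ry)<.035))
    v,u=np.nonzero(m); w=onplane('top',np.c_[u,v],.045)[:,:2];mu=w.mean(0);ev,V=np.linalg.eigh(np.cov((w-mu).T));a=V[:,1]*np.sign(V[0,1])
    print(k,len(w),'off x,y mm',((mu-p)@np.c_[Rx,Ry]*1e3).round(1),'yaw err',round(float(np.arctan2(a[1],a[0])-YO),3),'zmax',np.percentile(P[...,2][m],95).round(4),'rgb',np.median(f['im'][m],0),'size',rect('top',m.astype(np.uint8)*255,.045)[1])
    s3=f['im'];
E
python3 chk.py c white; python3 - <<'E'
# scene: white silhouette and other view cross-check
from meas import *
im=np.load('pics/c_scene.npz')['im']
m=biggest(hsvmask(im,(0,0,120),(180,60,255)),(312,100,355,130))
c=contour(m);print(cv2.minAreaRect(c),rect('scene',m,.05)); print(project('scene',[[.4816,.3623,.045],[.4816,.3623,.030]]),project('top',[[.4816,.3623,.045]]))
E
```

```text
white 429 off x,y mm [-2.3 -0.1] yaw err 0.015 zmax 0.0608 rgb [172. 167. 156.] size [34.03422164916992, 112.27616119384766]
((333.0, 112.5), (25.0, 42.0), 90.0) (array([461.75741577, 395.18838501]), [122.93138122558594, 139.63442993164062], array([0.89248943, 0.4510683 ], dtype=float32))
[[334.67433641 120.34540841]
 [333.83164231 123.80218573]] [[126.92114754 159.62773323]]
```

White is within 2.5 mm and 0.015 rad, with its top at 0.061 m. Blue and red next.

```bash
python3 - <<'E'
from act import *
for k in ('blue','red'):
    if not pick(k): break
    place(k)
    if not .045<read_tool_pos()[2]<.056: say('odd height'); break
    release(k)
E
python3 look.py d | tail -1; python3 chk.py d white blue red
```

```text
13.13 above blue [ 0.56  0.44 -0.18  1.78  0.09  0.94  1.69]
14.43 grip opening 0.0291 tcp [ 0.5122 -0.2847  0.0512]
15.08 lifted, opening 0.0287 dF [ 0.42  0.82 -0.48]
17.75 over place [0.5011 0.2899] [-0.17  0.49 -0.59  1.77  0.32  0.98  0.95] opening 0.0291
19.18 contact True z 0.0512
19.55 released 0.0559 [-0.45 -0.54  0.42]
22.31 above red [ 0.65  0.44 -0.47  1.81  0.24  0.95  1.55]
23.61 grip opening 0.0288 tcp [ 0.5275 -0.2095  0.0512]
24.26 lifted, opening 0.029 dF [ 0.26  0.7  -0.56]
26.43 over place [0.5205 0.2175] [ 0.03  0.49 -0.68  1.8   0.36  0.98  1.04] opening 0.0288
27.86 contact True z 0.0512
28.23 released 0.056 [-0.37  0.09 -0.04]
  1.0351627 ] [0.5199622  0.2171192  0.16880838] [-0.42963096 -0.56027959  0.5621557   0.43067968] 0.05610689589758957
white 434 off x,y mm [-2.1 -0.2] yaw err 0.013 zmax 0.0611 rgb [198.5 193.  180. ] size [34.03422164916992, 112.27616119384766]
blue 670 off x,y mm [93.5 49.1] yaw err 0.479 zmax 0.5393 rgb [37. 56. 96.] size [30.2774715423584, 105.40877532958984]
red 2123 off x,y mm [353.2 179.8] yaw err -0.413 zmax 0.5941 rgb [83. 72. 61.] size [128.9325714111328, 279.8377990722656]
```

View pics/d_top.png

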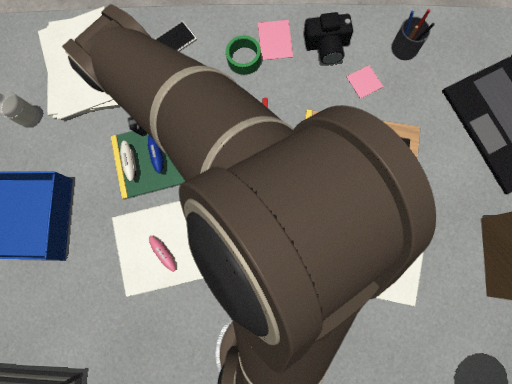

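The arm hides the red cover here. White (128,160) and blue (156,155) lie on their blocks. I'll move the tool over orange and look again before gripping.

```bash
python3 - <<'E'
from act import *
(x,y),dy,_=COV['orange']; goto([x,y,ZT],q(YI+dy)); say('over orange')
E
python3 look.py e | tail -1; python3 chk.py e white blue red; python3 - <<'E'
import cv2,numpy as np
a=cv2.imread('pics/e_top.png');b=cv2.imread('pics/e_scene.png')
cv2.imwrite('pics/e_c.png',np.hstack([cv2.resize(a[90:220,100:240],(400,371)),cv2.resize(b[90:350,160:440],(400,371))]))
E
```

```text
30.60 over orange
  1.326387  ] [ 0.5387772  -0.13367441  0.17009029] [-0.53576052 -0.46161085  0.46107777  0.53598823] 0.05592518566613383
white 431 off x,y mm [-2.1 -0. ] yaw err 0.014 zmax 0.0616 rgb [189. 184. 171.] size [33.51816940307617, 112.27526092529297]
blue 393 off x,y mm [ 0.6 -0.8] yaw err 0.006 zmax 0.0608 rgb [ 29.  52. 123.] size [32.353431701660156, 109.7278823852539]
red 411 off x,y mm [-0.6  0.4] yaw err 0.016 zmax 0.0614 rgb [118.  25.  28.] size [31.393310546875, 110.71492767333984]
```

View pics/e_c.png

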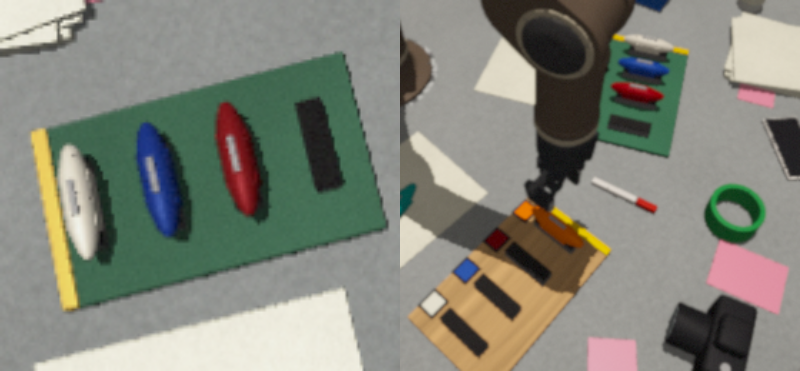

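White, blue and red are seated within 2.2 mm. Only orange is left (crop 555,230), still on its cradle with the orange tag beside it. It goes to the free block, farthest from yellow.

```bash
python3 - <<'E'
from act import *
if pick('orange'):
    place('orange')
    if .045<read_tool_pos()[2]<.056:
        release('orange'); goto([.507,-.358,.25],q(YI)); say('parked')
E
python3 look.py f | tail -1; python3 chk.py f white blue red orange; python3 - <<'E'
import cv2,numpy as np
a=cv2.imread('pics/f_top.png');b=cv2.imread('pics/f_scene.png')
cv2.imwrite('pics/f_c.png',np.hstack([cv2.resize(a[90:220,100:240],(400,371)),cv2.resize(b[90:350,160:440],(400,371))]))
E
```

```text
30.95 above orange [ 0.59  0.44 -0.56  1.83  0.28  0.95  1.33]
32.25 grip opening 0.029 tcp [ 0.5391 -0.1359  0.0512]
32.90 lifted, opening 0.0294 dF [ 0.97  0.41 -1.95]
34.58 over place [0.54   0.1451] [ 0.19  0.49 -0.7   1.81  0.37  0.98  1.16] opening 0.0288
36.01 contact True z 0.0512
36.38 released 0.056 [-0.32  0.23  0.61]
39.17 parked
  1.71873446] [ 0.50779602 -0.35642659  0.24990447] [-0.53588451 -0.46132675  0.46101969  0.53615882] 0.055600488108031525
white 431 off x,y mm [-1.9  0. ] yaw err 0.01 zmax 0.0618 rgb [157. 151. 141.] size [33.4705810546875, 112.13480377197266]
blue 394 off x,y mm [ 0.8 -0.8] yaw err 0.007 zmax 0.0616 rgb [ 22.  41. 100.] size [32.70787048339844, 109.61141204833984]
red 410 off x,y mm [-0.8  0.3] yaw err 0.018 zmax 0.0616 rgb [95. 19. 22.] size [31.532434463500977, 110.79283142089844]
orange 404 off x,y mm [-1.1 -0.1] yaw err 0.008 zmax 0.0619 rgb [161.  81.  42.] size [30.794523239135742, 112.6561279296875]
```

View pics/f_c.png

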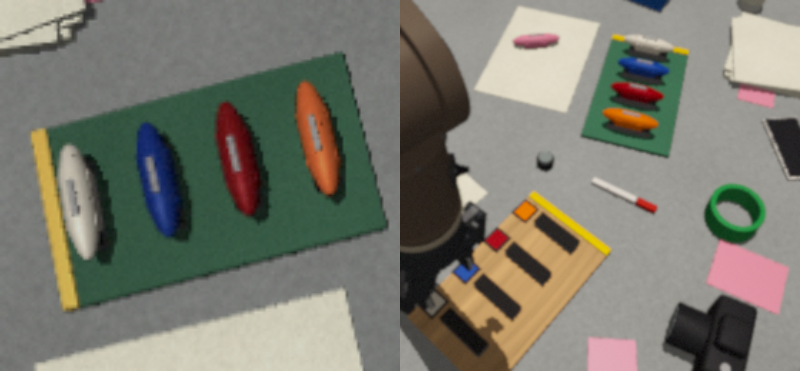

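The outgoing rack now reads white, blue, red, orange from its yellow end, at crop (80,200), (160,180), (238,160) and (318,138). The incoming cradles are empty and the arm is clear, so I'll hand the job in.

```bash
python3 -c "
from workcell import *
print(read_joint_vel().round(3)); finish_job(); print(read_clock())"
```

```text
[ 0.003 -0.001  0.005 -0.001  0.001  0.001 -0.   ]
the job is handed in; nothing more can be done
the job is handed in; nothing more can be done
```

I moved all four covers to the outgoing rack in reverse order; from its yellow end they now read white, blue, red, orange. The incoming order was orange, red, blue, white. I handed the job in just after 39 s of the 106 s allowed.

In the last top view, every cover was within 2 mm of its block centre and within 0.02 rad of the block. Their tops were about 61–62 mm above the desk, where 60 mm is expected. The gripper stood clear at 0.25 m height, touching nothing.

No check failed. The two cameras disagreed by about 2 mm on where the racks are, so I used the average. That is within the stated calibration error and well inside the tolerances. I did not touch the pink and turquoise look-alikes.

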